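# Offer up a block over the gluing jig

### The arm

A 7-joint arm with a two-finger parallel gripper is mounted at the origin on a cart in front of the work surface, level with it; the furniture and walls round the work are solid. World frame = base frame: x ahead of the robot, y to its left, z up, the work surface at z = 0. Lengths are in m, angles in rad, forces in N, time in s.
With the tool pointing down it reaches from about 0.4 to 0.85 m from the base axis. Payload 4.5 kg.
Tool frame: the origin (TCP) lies midway between the tips of the shut fingers; the grasp point (between the pads) lies 19 mm behind it; z points along the fingers, y is the line along which they close (so a half turn about z gives the same grasp; the last joint's range is limited). The gripper opens to 88 mm and grips with 3 to 60 N. Pads are 18 mm wide; open, the fingers measure 123 mm over their backs; the gripper's body (75 mm by 187 mm) begins 45 mm behind the grasp point.
Start: joints at [-1.27, 0.689, -0.195, 1.565, 0.157, 0.902, -0.215], TCP at [0.165, 0.603, 0.2] pointing down, gripper open.
Joint ranges: [-3.01, 3.01], [-0.46, 2.08], [-1.47, 1.51], [0.13, 2.56], [-1, 4.14], [0.04, 2.09], [-2.66, 2.66]. Speed limits (rad/s): [2.57, 2.57, 3.14, 3.14, 3.14, 3.14, 3.14].

### API

Orientations are given as a unit quaternion [x, y, z, w].
In Python, from plant import get_state, viewer, workorder gives the robot as it stands. The module is installed in compiled form; this text tells all that it offers.
- The arm moves only by the tool step_arm, never from a script. Its argument "motion" is a list of rows, each an object of numbers: "wx", "wy", "wz": the turn, a rotation vector about the tool's x, y, z each as a share of 180 degrees, from -1 to 1; "dx", "dy", "dz": the shift along the tool's x, y, z each as a share of 8 cm, from -1 to 1; "claw": the finger opening in mm, from 0 to 88.1. A call has 1 to 8 rows; each row is the pose to reach, as a shift and turn from the pose commanded when the call began, along the tool's axes at that moment, turning the shorter way round; what a row does not reach only later rows make up. A row lasts 1/10 s, in which the tool goes at most 50 mm and 8.59 degrees, less where a joint would pass 70% of its speed; a pose out of reach is approached as far as the arm can. A call with a number of a shift or a turn outside -1 to 1 is refused whole. A call with a gripper value outside its range is refused whole. The fingers move at their own pace and stop on an object; "force" is the grip in N (left out, the last holds). Time passes only in rows, so rows that repeat a pose let the fingers close. It gives the time, the measured TCP pose, the force, the opening and the grip force at its end, in the units of the state.
- get_state(): the state, without advancing time (a new reading comes with each control period).
- viewer.snapshot(name): name is "side" or "top"; returns (picture, depth): 384x512x3 uint8, red, green, blue; 384x512 float32, m along the optical axis (not along the pixel's ray), 0 where there is no reading.
- viewer.calibration(name): a dict with "vfov" (degrees; the focal length in pixels is half the picture's height over the tangent of half this angle, whatever the lens; pixels are square), "cx", "cy" (the principal point, pixels), "extrinsics" (4x4, takes a point from camera to world coordinates). Camera axes: x right, y down, z forward; pixel columns grow to the right and rows downward; lengths in m; the calibration is good to about 2 mm. A picture is of the moment at which its call begins. calibration takes no time and is no camera call.
- workorder.finish_job(): hands the job in; it is judged then, once.
The state is a dict: "clock": time; "q": joint angles; "qd": joint speeds; "joint_torque": joint torques, N m; "tool_pos": TCP position; "eef_rot": TCP orientation; "contact_force": force on the tool from outside, world axes, zero at the start; "moment": the same for the moment, N m; "opening": opening from 0.0 (shut) to 1.0 (fully open); "finger_force": force on a finger pad.
Only numpy, scipy, OpenCV 4.12 (cv2) and the standard library are available. Lean on these libraries where they do the work, as an engineer would, in place of code of your own. Each camera call takes 0.05 s, during which the arm holds its last target. There are 200 camera calls.

### The job

Slide the little aluminium tray, with the wide wooden block lying in it, into the gluing jig until it is fully home against the back stop, and let go of it. Then pick up the smaller, thicker wooden block, carry it over the row of tins and hold it about a centimetre above the block in the tray, centred on it, level and with the long sides parallel, never letting the two blocks touch. Finish while still holding it there in the gripper, so that I can brush on the glue; leave the tins where they stand.

Things in the scene. Friction and masses are not known exactly. Their poses are not given: they have to be found in the camera images.
- jig: Gluing jig fixed to the bench, open towards the robot; origin on the bench at the centre of the tray's place when home, x = sliding-in direction. Two wooden rails 77 mm apart, x -37 to 61 mm; flared mouth to x -66 (105 mm wide inside, 126 outside); back stop face at x 61; blue lips from x -22, underside 22 mm, top 26 mm up, 67 mm apart. No floor: the tray slides on the bench.
- grip_home (a point): Point fixed on the jig, 80 mm in front of its origin and 27 mm above the bench: where the middle of the tray's red grip fin stands when the tray is fully home (up to 2 mm further when pressed on the stop). x = direction in which the tray slides in, z up.
- tray_grip (a point): On the middle of the upright red grip fin on the front of the loose aluminium tray, 27 mm above the bench; x points from fin to tray (sliding-in direction), z up. Fin 42 mm along x, 14 mm thick along y, from 4 to 54 mm up: pinch it across y from above. Tray 118 x 73 mm, centre 80 mm from here along +x; floor 6 mm thick, rim 14 mm high, about 0.2 kg empty. Slides on the bench, best with the fin held up a little.
- lower_top (a point): Centre of the top face of the wide wooden block (60 x 105 x 30 mm) that lies loose in the tray, filling its rimmed floor to within about 2 mm; its top is 36 mm above the bench. x along the 60 mm side, y along the 105 mm side (which lies along the tray's length), z up.
- upper_centre (a point): Centre (half-way up) of the smaller, thicker wooden block, 45 x 90 x 45 mm, about 0.09 kg, lying loose on the bench on the robot's right; x along 45 mm, y along 90 mm, z up. Grip it across the 45 mm side.
- paint_tin: Small dark-labelled paint tin, 78 mm across, 77 mm high, standing loose in the row between the smaller block and the jig; origin at the centre of its underside. Must stay put.
- food_tin: Green-labelled tin, 75 mm across, 58 mm high, in the same row; origin at the centre of its underside. Must stay put.
- nails: Open grey tin of nails, 76 mm across, 51 mm high, in the same row; origin at the centre of its underside. Must stay put.
Not all that is in view belongs to the job. What is shaped like the part that bears upper_centre but green is not meant.

How it is judged:
On the way, in this order (a step that is already met when the one before it is completed fails the run):
1. the loaded tray is fully home in the jig and let go (x of tray_grip in the frame of grip_home between -0.006 and 0.006 m and y of tray_grip in the frame of grip_home between -0.006 and 0.006 m and angle between the x axis of tray_grip and the x axis of grip_home, either way round below 0.08 rad and angle between each of tray_grip, lower_top's own z axis and vertical below 0.06 rad and x of lower_top in the frame of grip_home between 0.07 and 0.09 m and y of lower_top in the frame of grip_home between -0.01 and 0.01 m and height (world z) of lower_top below 0.04 m and contact force between tray and the fingers below 0.1 N), for 0.2 s.
2. the smaller block is lifted above the height of the tins (height (world z) of upper_centre above 0.1 m and contact force between upper_block and the fingers above 0.3 N), for 0.1 s.
At the end, for the whole second after the job is handed in: Tray home (fin within 6 mm each way, square within 0.08 rad), wide block flat in it; smaller block still in the gripper, touching nothing else, underside 3 to 22 mm above the wide block, centres within 12 mm, long sides parallel within 0.13 rad, level within 0.1 rad (x of tray_grip in the frame of grip_home between -0.006 and 0.006 m and y of tray_grip in the frame of grip_home between -0.006 and 0.006 m and angle between the x axis of tray_grip and the x axis of grip_home, either way round below 0.08 rad and angle between each of tray_grip, lower_top's own z axis and vertical below 0.06 rad and x of lower_top in the frame of grip_home between 0.07 and 0.09 m and y of lower_top in the frame of grip_home between -0.01 and 0.01 m and height (world z) of lower_top below 0.04 m and horizontal distance between upper_centre and lower_top below 0.012 m and z of upper_centre in the frame of lower_top between 0.0255 and 0.0445 m and angle between the y axis of upper_centre and the y axis of lower_top, either way round below 0.13 rad and angle between upper_centre's own z axis and vertical below 0.1 rad and contact force between upper_block and lower_block below 0.05 N and contact force between upper_block and tray below 0.05 N and contact force between upper_block and jig below 0.05 N and contact force between upper_block and the fingers above 0.3 N and linear speed of upper_block below 0.02 m/s); the arm keeps its last pose, push and grip.
It fails at once if a tin of the row is moved more than 20 mm or tipped (distance of any of paint_tin, food_tin, nails from where it was at the start of the episode above 0.02 m or angle between any of paint_tin, food_tin, nails's own z axis and vertical above 0.3 rad).
It fails at once if the two wooden blocks touch (contact force between upper_block and lower_block above 0.3 N).
It also fails if it takes over 58 s, if anything falls off the work surface, if the arm or the gripper's body presses on something with over 40 N, if the wrist force passes 120 N, or if a joint passes its speed limit or range.

## Working session

There is one attempt and no reset: what is moved stays moved. The work goes in short steps, Python scripts to look and compute and a tool call to move; the robot and the scene stay as the last step left them, time stands still between calls to the robot, and variables do not carry over. Pictures are saved under pics/ and viewed, at most 10 in all, crops included, and the job is handed in when it is done.

Besides the shell and the picture viewer there is one more tool, called as name(argument=value, ...) on one line, values as JSON. step_arm: Moves the arm, as the interface text tells. Shift numbers are shares of 8 cm and turn numbers shares of 180 degrees, none past 1 either way. Its arguments: {"type":"object","properties":{"motion":{"type":"array","items":{"type":"object","properties":{"wx":{"type":"number","minimum":-1,"maximum":1},"wy":{"type":"number","minimum":-1,"maximum":1},"wz":{"type":"number","minimum":-1,"maximum":1},"dx":{"type":"number","minimum":-1,"maximum":1},"dy":{"type":"number","minimum":-1,"maximum":1},"dz":{"type":"number","minimum":-1,"maximum":1},"claw":{"type":"number"}}}},"force":{"type":"number"}},"required":["motion"]}

```bash
mkdir -p pics
cat > h.py <<'E'
import numpy as np, cv2
from plant import get_state, viewer, workorder
from scipy.spatial.transform import Rotation as R
def cloud(n):
    im,d=viewer.snapshot(n); c=viewer.calibration(n)
    f=im.shape[0]/2/np.tan(np.radians(c["vfov"])/2)
    v,u=np.mgrid[:im.shape[0],:im.shape[1]]
    P=np.stack([(u-c["cx"])/f*d,(v-c["cy"])/f*d,d],-1)
    T=np.array(c["extrinsics"]); W=P@T[:3,:3].T+T[:3,3]; W[d==0]=np.nan
    return im,W
def save(n,im): cv2.imwrite("pics/"+n,im[...,::-1])
def move(dp): # world shift -> shares in tool axes
    s=get_state(); return R.from_quat(s["eef_rot"]).inv().apply(dp)/0.08
E
python3 - <<'E'
from h import *
for n in("top","side"):
    im,W=cloud(n); save(n+"0.png",im); np.savez(n+"0.npz",im=im,W=W); print(viewer.calibration(n))
s=get_state(); print(s["clock"],s["tool_pos"],s["eef_rot"],R.from_quat(s["eef_rot"]).as_matrix().round(3))
E
```

```text
{'vfov': 53.93957223179866, 'cx': 263.2362056553727, 'cy': 191.14516940448613, 'extrinsics': array([[ 0.01780447, -0.98810139,  0.15276989,  0.41628846],
       [-0.99983054, -0.01831027, -0.00190448,  0.10400963],
       [ 0.00467908, -0.15271009, -0.98825995,  0.8832897 ],
       [ 0.        ,  0.        ,  0.        ,  1.        ]])}
{'vfov': 49.06673530020561, 'cx': 253.65488591591645, 'cy': 196.4908174768466, 'extrinsics': array([[ 0.98871334, -0.07407643,  0.13022523,  0.40340939],
       [-0.149682  , -0.45115544,  0.87980343, -0.64365783],
       [-0.00642087, -0.88936576, -0.45715131,  0.43427107],
       [ 0.        ,  0.        ,  0.        ,  1.        ]])}
0.1 [0.16466119 0.60229026 0.19950769] [ 1.32957566e-01  9.91121413e-01 -7.91478173e-04 -5.59715606e-05] [[-0.965  0.264 -0.   ]
 [ 0.264  0.965 -0.002]
 [-0.    -0.002 -1.   ]]
```

View pics/top0.png

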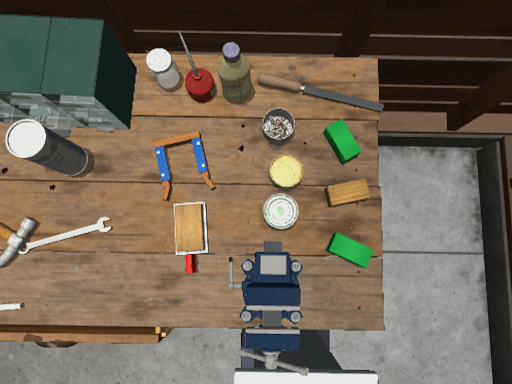

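View pics/side0.png

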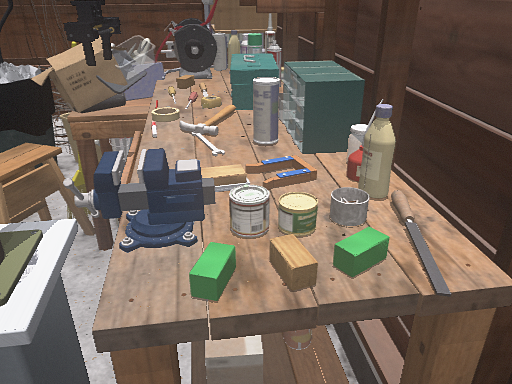

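The top view shows the jig at about (183,165), the tray at (190,228) with its fin at (190,264), and the wooden block at (348,193) between two green decoys. The tins are at (278,127), (286,171) and (281,211), and the vice is at (270,300). The side view confirms this layout.

Run:
```python
from h import *
D=np.load("top0.npz"); im,W=D["im"],D["W"]
hsv=cv2.cvtColor(im,cv2.COLOR_RGB2HSV); v,u=np.mgrid[:384,:512]
H,S,V=hsv[...,0].astype(int),hsv[...,1],hsv[...,2]
def box(u0,v0,u1,v1): return (u>=u0)&(u<=u1)&(v>=v0)&(v<=v1)
def rep(n,m):
    P=W[m&np.isfinite(W[...,2])]; 
    r=cv2.minAreaRect((P[:,:2]*1000).astype(np.float32)); b=cv2.boxPoints(r)
    print(n,len(P),"med",np.median(P,0).round(4),"rect",np.round(r[0],1),np.round(r[1],1),round(r[2],1),"z",np.percentile(P[:,2],[5,50,95]).round(3))
    print("   corners",b.round(0).tolist())
    return P
z=W[...,2]
rep("fin",box(175,250,205,280)&((H<8)|(H>172))&(S>150)&(z>.045))
rep("fin all",box(175,250,205,280)&((H<8)|(H>172))&(S>150))
bl=(H>100)&(H<125)&(S>120)
rep("blueL",box(145,130,180,205)&bl&(z>.018)); rep("blueR",box(181,125,220,195)&bl&(z>.018))
rep("lower",box(168,195,215,260)&(z>.031)&(z<.041)&(S>60)&(H>8)&(H<30))
rep("tray",box(168,195,215,256)&(z>.009)&(z<.045))
rep("jig",box(145,125,220,200)&(z>.012)&(z<.06))
rep("upper",box(320,170,375,212)&(z>.039)&(z<.055))
rep("nails",box(255,100,300,147)&(z>.04)); rep("food",box(262,148,310,190)&(z>.05));rep("paint",box(255,191,305,232)&(z>.068))
rep("vise",box(225,235,310,370)&(z>.04))
big=cv2.resize(im[110:280,140:310],None,fx=3.5,fy=3.5,interpolation=cv2.INTER_CUBIC); save("crop.png",big)
```

```text
fin 133 med [0.3825 0.2597 0.0526] rect [383.3 260.6] [40.7 14.6] 5.7 z [0.049 0.053 0.055]
   corners [[362.0, 266.0], [364.0, 251.0], [404.0, 255.0], [403.0, 270.0]]
fin all 181 med [0.3825 0.2573 0.0518] rect [383.1 265. ] [40.6 24.6] 3.5 z [0.017 0.052 0.055]
   corners [[362.0, 276.0], [364.0, 251.0], [404.0, 254.0], [403.0, 279.0]]
blueL 274 med [0.6106 0.3385 0.025 ] rect [611.3 338.8] [83.4 20.3] 14.4 z [0.022 0.025 0.027]
   corners [[568.0, 338.0], [573.0, 319.0], [654.0, 339.0], [649.0, 359.0]]
blueR 271 med [0.6337 0.2533 0.025 ] rect [632.9 253.6] [81.7 20.6] 14.6 z [0.023 0.025 0.028]
   corners [[591.0, 253.0], [596.0, 233.0], [675.0, 254.0], [670.0, 274.0]]
lower 1248 med [0.4626 0.2676 0.0351] rect [463. 268.] [104.   60.6] 5.3 z [0.033 0.035 0.037]
   corners [[408.0, 293.0], [414.0, 233.0], [518.0, 243.0], [512.0, 303.0]]
tray 1584 med [0.461  0.2646 0.0346] rect [469.1 274.9] [143.6  85.5] 5.5 z [0.012 0.035 0.037]
   corners [[393.0, 311.0], [402.0, 225.0], [545.0, 239.0], [536.0, 324.0]]
jig 1274 med [0.6297 0.3094 0.0244] rect [609.4 293. ] [144.8 122.3] 14.9 z
[... 246 characters left out ...]
, -129.0], [561.0, -41.0]]
nails 163 med [0.7166 0.0694 0.0483] rect [703.2  70.4] [73.7 73.7] 15.7 z [0.041 0.048 0.051]
   corners [[658.0, 96.0], [678.0, 25.0], [749.0, 45.0], [729.0, 116.0]]
food 847 med [0.5917 0.052  0.0542] rect [591.4  52.3] [72.2 73.2] 88.6 z [0.052 0.054 0.057]
   corners [[554.0, 17.0], [627.0, 15.0], [629.0, 88.0], [556.0, 89.0]]
paint 951 med [0.499  0.0652 0.0718] rect [498.3  64.1] [75.4 76.2] 2.1 z [0.069 0.072 0.076]
   corners [[459.0, 101.0], [462.0, 25.0], [537.0, 27.0], [535.0, 104.0]]
vise 4907 med [0.3168 0.0805 0.1435] rect [307.1  84.8] [251.7 130.2] 15.1 z [0.089 0.143 0.152]
   corners [[169.0, 115.0], [202.0, -11.0], [446.0, 55.0], [412.0, 180.0]]
```

View pics/crop.png

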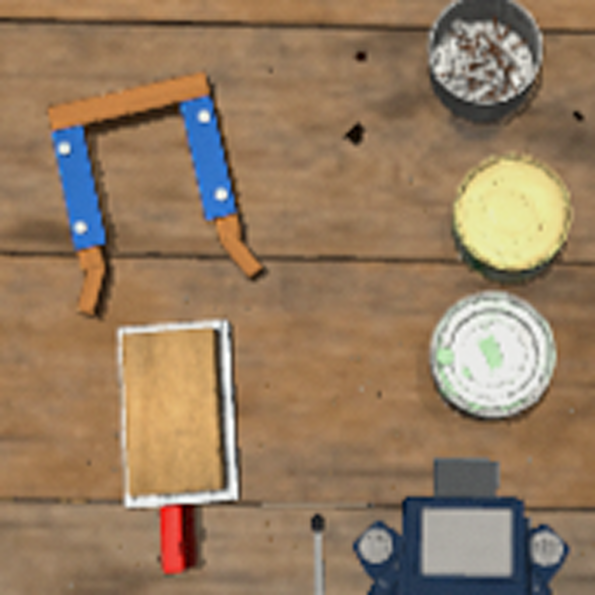

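The crop shows the jig opening towards the robot at about 14.4° yaw. The tray is square to about 5.3°, with its front edge just before the flared mouth. Next I check the clearance to the vice and work out the moves.

```bash
cat >> h.py <<'E'
def to(p,clo=None):
    """shares for reaching TCP world p, pointing down, closing axis at clo deg"""
    s=get_state(); r=R.from_quat(s["eef_rot"]); t=np.array(s["tool_pos"])
    print("t",s["clock"],"pos",t.round(4),"clo",np.degrees(np.arctan2(*r.as_matrix()[1::-1,1])).round(2),"F",np.round(s["contact_force"],1))
    print("shift",(r.inv().apply(np.array(p)-t)/.08).round(3))
    if clo is not None:
        a=np.radians(clo); y=np.array([np.cos(a),np.sin(a),0]); z=np.array([0,0,-1.]); x=np.cross(y,z)
        print("turn",((r.inv()*R.from_matrix(np.stack([x,y,z],1))).as_rotvec()/np.pi).round(4))
E
python3 - <<'E'
from h import *
W=np.load("top0.npz")["W"]
P=W[np.isfinite(W[...,2])]; v,u=np.mgrid[:384,:512]
m=(u>205)&(u<310)&(v>235)&(v<375); Q=W[m]; Q=Q[np.isfinite(Q[:,2])]
for lo,hi in((.02,.05),(.05,.08),(.08,.11),(.11,.2)):
    q=Q[(Q[:,2]>lo)&(Q[:,2]<hi)]
    for x0 in(.25,.3,.34,.38,.42,.46):
        k=q[(q[:,0]>x0)&(q[:,0]<x0+.04)]
        if len(k): print(lo,x0,len(k),"ymax",k[:,1].max().round(3))
to([.383,.2606,.13],95.3)
E
```

```text
0.02 0.25 51 ymax 0.142
0.02 0.3 97 ymax 0.176
0.02 0.34 147 ymax 0.176
0.02 0.38 39 ymax 0.175
0.05 0.25 6 ymax 0.104
0.05 0.38 6 ymax 0.059
0.08 0.25 249 ymax 0.099
0.08 0.34 48 ymax 0.119
0.08 0.38 111 ymax 0.117
0.08 0.42 129 ymax 0.099
0.11 0.25 769 ymax 0.132
0.11 0.3 1083 ymax 0.132
0.11 0.34 874 ymax 0.132
0.11 0.38 556 ymax 0.115
t 0.1 pos [0.1647 0.6023 0.1995] clo 74.72 F [0.5 0.1 0.2]
shift [-3.758 -3.399  0.875]
turn [-5.000e-04 -1.000e-04 -1.143e-01]
```

step_arm(motion=[{"dx":-0.3,"dy":-0.27,"claw":50},{"dx":-0.62,"dy":-0.56,"claw":50},{"dx":-0.94,"dy":-0.85,"claw":50}], force=25)

```text
$.motion[0]: bad value
```

step_arm(motion=[{"dx":-0.3,"dy":-0.27,"claw":50},{"dx":-0.62,"dy":-0.56,"claw":50},{"dx":-0.94,"dy":-0.85,"claw":50}])

```text
$.motion[0]: bad value
```

step_arm(motion=[{"dx":-0.3,"dy":-0.27,"claw":50},{"dx":-0.62,"dy":-0.56,"claw":50},{"dx":-0.94,"dy":-0.85,"claw":50}])

```text
$.motion[0]: bad value
```

step_arm(motion=[{"dx":-0.3,"dy":-0.27,"claw":50,"wz":-0.04},{"dx":-0.62,"dy":-0.56,"claw":50,"wz":-0.08},{"dx":-0.94,"dy":-0.85,"claw":50,"wz":-0.114},{"dx":-0.94,"dy":-0.85,"claw":50,"wz":-0.114},{"dx":-0.94,"dy":-0.85,"claw":50,"wz":-0.114}])

```text
$.motion[0]: bad value
```

Run:
```python
from h import *
to([.3833,.2606,.022],95.3)
```

```text
t 0.1 pos [0.1647 0.6023 0.1995] clo 74.72 F [0.5 0.1 0.2]
shift [-3.762 -3.396  2.225]
turn [-5.000e-04 -1.000e-04 -1.143e-01]
```

step_arm(motion=[{"dx":-0.3,"dy":-0.27,"dz":0,"wx":0,"wy":0,"wz":0,"claw":50},{"dx":-0.62,"dy":-0.56,"dz":0,"wx":0,"wy":0,"wz":0,"claw":50},{"dx":-0.94,"dy":-0.85,"dz":0,"wx":0,"wy":0,"wz":0,"claw":50}], force=25)

```text
clock: 0.4
tool_pos: [0.2196, 0.5162, 0.1997]
eef_rot: [0.133, 0.991, -0.0, -0.0]
contact_force: [0.5, -0.5, 0.2]
opening: 0.751
finger_force: 0.0
```

All fields are required. I continue with complete rows.

step_arm(motion=[{"dx":-0.3,"dy":-0.27,"dz":0,"wx":0,"wy":0,"wz":0,"claw":50},{"dx":-0.62,"dy":-0.56,"dz":0,"wx":0,"wy":0,"wz":0,"claw":50},{"dx":-0.94,"dy":-0.85,"dz":0,"wx":0,"wy":0,"wz":0,"claw":50}])

```text
clock: 0.7
tool_pos: [0.2744, 0.4306, 0.2]
eef_rot: [0.133, 0.991, -0.0, -0.0]
contact_force: [0.3, 0.9, 0.4]
opening: 0.566
finger_force: 0.0
```

step_arm(motion=[{"dx":-0.3,"dy":-0.27,"dz":0,"wx":0,"wy":0,"wz":0,"claw":50},{"dx":-0.62,"dy":-0.56,"dz":0,"wx":0,"wy":0,"wz":0,"claw":50},{"dx":-0.94,"dy":-0.85,"dz":0,"wx":0,"wy":0,"wz":0,"claw":50}])

```text
clock: 1.0
tool_pos: [0.3291, 0.3453, 0.2]
eef_rot: [0.133, 0.991, -0.0, -0.0]
contact_force: [0.3, -0.6, 0.9]
opening: 0.564
finger_force: 0.0
```

step_arm(motion=[{"dx":-0.3,"dy":-0.27,"dz":0,"wx":0,"wy":0,"wz":-0.04,"claw":50},{"dx":-0.62,"dy":-0.56,"dz":0,"wx":0,"wy":0,"wz":-0.08,"claw":50},{"dx":-0.94,"dy":-0.85,"dz":0,"wx":0,"wy":0,"wz":-0.114,"claw":50},{"dx":-0.94,"dy":-0.85,"dz":0,"wx":0,"wy":0,"wz":-0.114,"claw":50},{"dx":-0.94,"dy":-0.85,"dz":0,"wx":0,"wy":0,"wz":-0.114,"claw":50}])

```text
clock: 1.5
tool_pos: [0.3835, 0.2606, 0.2001]
eef_rot: [-0.044, 0.999, 0.0, -0.0]
contact_force: [-0.4, -0.1, -0.2]
opening: 0.569
finger_force: 0.0
```

Run:
```python
from h import *
to([.3833,.2606,.022],95.3)
```

```text
t 1.5 pos [0.3835 0.2606 0.2001] clo 95.05 F [-0.4 -0.1 -0.2]
shift [1.000e-03 0.000e+00 2.226e+00]
turn [ 0.0001 -0.0002 -0.0014]
```

step_arm(motion=[{"dx":0,"dy":0,"dz":0.5,"wx":0,"wy":0,"wz":0,"claw":50},{"dx":0,"dy":0,"dz":1,"wx":0,"wy":0,"wz":0,"claw":50}])

```text
clock: 1.7
tool_pos: [0.3835, 0.2639, 0.1202]
eef_rot: [-0.046, 0.999, 0.002, 0.002]
contact_force: [1.0, -0.4, -0.7]
opening: 0.571
finger_force: 0.0
```

step_arm(motion=[{"dx":0,"dy":0,"dz":0.3,"wx":0,"wy":0,"wz":0,"claw":50},{"dx":0,"dy":0,"dz":0.6,"wx":0,"wy":0,"wz":0,"claw":50},{"dx":0,"dy":0,"dz":0.9,"wx":0,"wy":0,"wz":0,"claw":50}])

```text
clock: 2.0
tool_pos: [0.3822, 0.2633, 0.0472]
eef_rot: [-0.047, 0.999, 0.001, -0.0]
contact_force: [0.7, 0.9, 0.2]
opening: 0.569
finger_force: 0.0
```

step_arm(motion=[{"dx":0,"dy":0,"dz":0.15,"wx":0,"wy":0,"wz":0,"claw":50},{"dx":0,"dy":0,"dz":0.32,"wx":0,"wy":0,"wz":0,"claw":50},{"dx":0,"dy":0,"dz":0.32,"wx":0,"wy":0,"wz":0,"claw":8},{"dx":0,"dy":0,"dz":0.32,"wx":0,"wy":0,"wz":0,"claw":8},{"dx":0,"dy":0,"dz":0.32,"wx":0,"wy":0,"wz":0,"claw":8},{"dx":0,"dy":0,"dz":0.32,"wx":0,"wy":0,"wz":0,"claw":8},{"dx":0,"dy":0,"dz":0.32,"wx":0,"wy":0,"wz":0,"claw":8}])

```text
clock: 2.7
tool_pos: [0.3835, 0.2615, 0.0231]
eef_rot: [-0.046, 0.999, 0.0, 0.0]
contact_force: [-0.4, 0.3, 0.9]
opening: 0.137
finger_force: 0.0
```

Run:
```python
from h import *
to([.4105,.2418,.024],104.4)
```

```text
t 2.7 pos [0.3835 0.2615 0.0231] clo 95.22 F [-0.4  0.3  0.9]
shift [-0.314 -0.276 -0.011]
turn [ 0.0002  0.0003 -0.051 ]
```

step_arm(motion=[{"dx":0,"dy":0,"dz":0,"wx":0,"wy":0,"wz":0,"claw":5},{"dx":0,"dy":0,"dz":0,"wx":0,"wy":0,"wz":0,"claw":5},{"dx":0,"dy":0,"dz":0,"wx":0,"wy":0,"wz":0,"claw":5}])

```text
clock: 3.0
tool_pos: [0.3833, 0.2612, 0.0227]
eef_rot: [-0.046, 0.999, 0.0, 0.0]
contact_force: [0.0, 0.4, -1.1]
opening: 0.054
finger_force: 0.0
```

Run:
```python
from h import *
im,W=cloud("side"); save("side1.png",cv2.resize(im[60:280,50:340],None,fx=2.5,fy=2.5)); im,W=cloud("top"); save("top1.png",cv2.resize(im[120:330,120:320],None,fx=2.8,fy=2.8)); s=get_state(); print(s["opening"],s["finger_force"])
```

```text
0.054422244973359075 0.0
```

View pics/top1.png

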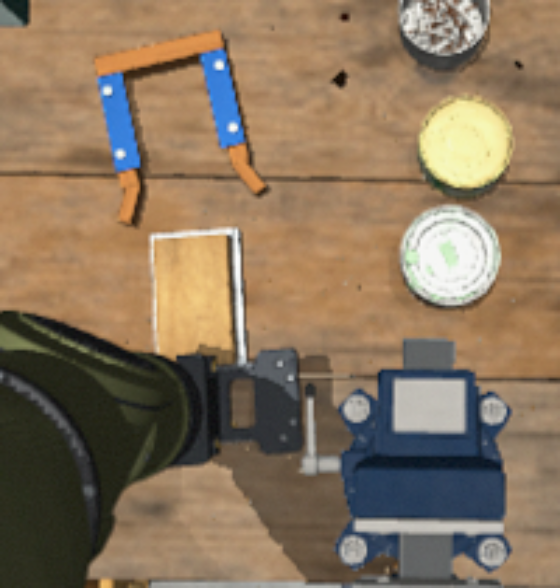

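The top view shows the gripper over the fin area with the tray unmoved, but the fingers shut to 5 mm. I check the side view.

View pics/side1.png

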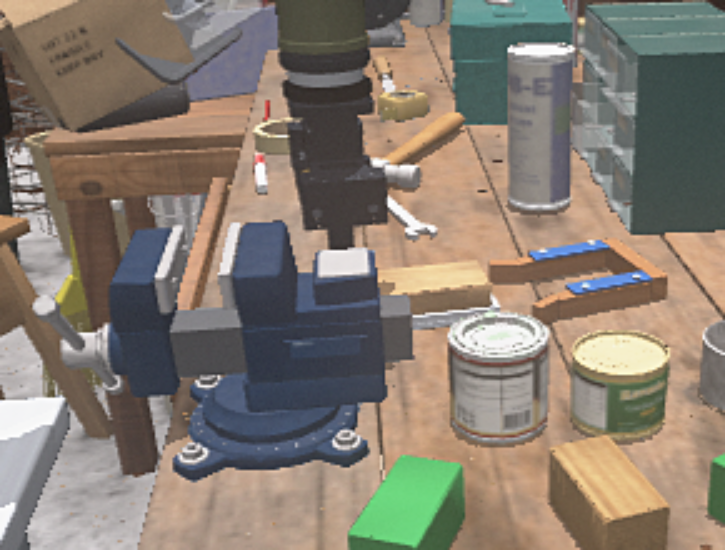

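Run:
```python
from h import *
s=get_state(); print(s)
c=viewer.calibration("top"); f=192/np.tan(np.radians(c["vfov"])/2); T=np.array(c["extrinsics"])
for p in([.3833,.2606,.054],[.3833,.2606,.0],s["tool_pos"]):
    q=T[:3,:3].T@(np.array(p)-T[:3,3]); print("top px",(q[:2]/q[2]*f+[c["cx"],c["cy"]]).round(1))
c=viewer.calibration("side"); f=192/np.tan(np.radians(c["vfov"])/2); T=np.array(c["extrinsics"])
for p in([.3833,.2606,.054],s["tool_pos"]):
    q=T[:3,:3].T@(np.array(p)-T[:3,3]); print("side px",(q[:2]/q[2]*f+[c["cx"],c["cy"]]).round(1))
im,W=cloud("top"); hsv=cv2.cvtColor(im,cv2.COLOR_RGB2HSV); m=((hsv[...,0]<8)|(hsv[...,0]>172))&(hsv[...,1]>150); m[:240]=0; print(m.sum(), np.argwhere(m)[:5], W[m][:5])
im,W=cloud("side"); hsv=cv2.cvtColor(im,cv2.COLOR_RGB2HSV); m=((hsv[...,0]<8)|(hsv[...,0]>172))&(hsv[...,1]>150); m[:120]=0; print(m.sum())
```

```text
{'clock': 3.1, 'q': array([-0.63602203,  0.82440359, -0.10007534,  2.17523895,  0.47208012,
        0.16184743,  0.49115641]), 'qd': array([-0.00143876,  0.00405565, -0.0008444 , -0.00145079, -0.00066671,
       -0.00216675, -0.00012737]), 'joint_torque': array([ 1.12505903e-02, -4.60055387e+01,  2.12239609e-01, -2.77953297e+00,
       -7.94417749e-03,  5.03223727e-02, -1.44442470e-04]), 'tool_pos': array([0.38322675, 0.26121867, 0.02262453]), 'eef_rot': array([-4.55965703e-02,  9.98959935e-01,  4.15526869e-05, -3.18858880e-06]), 'contact_force': array([ 0.89788925, -0.72803275,  0.29058615]), 'moment': array([-0.00502919,  0.02471967,  0.02997074]), 'finger_force': 0.0, 'opening': 0.054422244973359075}
top px [188.6 263.6]
top px [193.1 262.7]
top px [191.  263.1]
side px [187.2 166.8]
side px [188.2 179.1]
1 [[256 509]] [[ 0.40797683 -0.89250374 -0.65250726]]
67
```

Run:
```python
from h import *
im,W=cloud("top"); v,u=np.mgrid[:384,:512]
m=(u>180)&(u<232)&(v>240)&(v<290)
for lo,hi in((.06,.1),(.1,.14),(.14,.18),(.18,.25)):
    k=W[m&(W[...,2]>lo)&(W[...,2]<hi)]
    if len(k): print(lo,len(k),np.percentile(k,[1,50,99],axis=0).round(3).tolist())
imS,WS=cloud("side"); 
g=np.load("side0.npz"); m=np.abs(WS-g["W"]).max(-1)>.03
k=WS[m&(WS[...,2]<.2)&(WS[...,2]>0)&(abs(WS[...,0]-.38)<.2)&(abs(WS[...,1]-.26)<.2)]
for lo in np.arange(0,.2,.02):
    q=k[(k[:,2]>lo)&(k[:,2]<lo+.02)]
    if len(q): print("side",lo.round(2),len(q),q.min(0).round(3),q.max(0).round(3))
```

```text
0.1 19 [[0.352, 0.203, 0.129], [0.411, 0.219, 0.139], [0.417, 0.232, 0.14]]
0.14 862 [[0.356, 0.167, 0.141], [0.389, 0.189, 0.167], [0.423, 0.231, 0.175]]
0.18 432 [[0.352, 0.219, 0.183], [0.385, 0.226, 0.214], [0.418, 0.241, 0.249]]
side 0.06 8 [0.37  0.245 0.068] [0.387 0.277 0.079]
side 0.08 81 [0.372 0.239 0.08 ] [0.394 0.271 0.1  ]
side 0.1 1 [0.378 0.239 0.101] [0.378 0.239 0.101]
side 0.12 243 [0.341 0.171 0.125] [0.423 0.345 0.14 ]
side 0.14 382 [0.34  0.164 0.14 ] [0.424 0.345 0.16 ]
side 0.16 549 [0.342 0.164 0.16 ] [0.423 0.353 0.18 ]
side 0.18 199 [0.359 0.217 0.18 ] [0.406 0.256 0.2  ]
```

Run:
```python
from h import *
g=np.load("side0.npz"); W=g["W"]; m=np.zeros((384,512),bool); m[5:75,60:130]=1
k=W[m&np.isfinite(W[...,2])]; k=k[(abs(k[:,0]-.165)<.2)&(abs(k[:,1]-.6)<.16)]
for lo in np.arange(.1,.4,.01):
    q=k[(k[:,2]>lo)&(k[:,2]<lo+.01)]
    if len(q): print(lo.round(2),len(q),q.min(0).round(3),q.max(0).round(3))
```

```text
0.23 16 [0.142 0.548 0.237] [0.187 0.65  0.24 ]
0.24 71 [0.139 0.542 0.24 ] [0.188 0.654 0.25 ]
0.25 72 [0.138 0.542 0.25 ] [0.189 0.656 0.26 ]
0.26 68 [0.138 0.54  0.26 ] [0.188 0.655 0.27 ]
0.27 76 [0.137 0.54  0.27 ] [0.19  0.658 0.28 ]
0.28 72 [0.137 0.537 0.28 ] [0.188 0.658 0.29 ]
0.29 72 [0.134 0.527 0.29 ] [0.194 0.662 0.3  ]
0.3 164 [0.107 0.511 0.3  ] [0.218 0.677 0.31 ]
0.31 241 [0.108 0.508 0.311] [0.218 0.677 0.32 ]
0.32 211 [0.107 0.503 0.32 ] [0.22  0.685 0.33 ]
0.33 219 [0.107 0.502 0.33 ] [0.219 0.68  0.34 ]
0.34 244 [0.108 0.5   0.34 ] [0.218 0.697 0.35 ]
0.35 102 [0.132 0.555 0.35 ] [0.188 0.615 0.359]
0.36 101 [0.134 0.556 0.36 ] [0.187 0.616 0.37 ]
0.37 119 [0.134 0.556 0.37 ] [0.186 0.614 0.38 ]
0.38 24 [0.126 0.556 0.38 ] [0.182 0.595 0.382]
```

The fingertips sit about 38 mm higher than the state reports: the body underside is seen at 0.125 m, and at the start the tips were at 0.237 m against a reading of 0.2 m. The fingers therefore closed above the fin. From here I treat true z as the reading plus 0.038. I reopen and go down with small steps, watching the force.

step_arm(motion=[{"dx":0,"dy":0,"dz":0,"wx":0,"wy":0,"wz":0,"claw":50},{"dx":0,"dy":0,"dz":0,"wx":0,"wy":0,"wz":0,"claw":50},{"dx":0,"dy":0,"dz":0,"wx":0,"wy":0,"wz":0,"claw":50},{"dx":0,"dy":0,"dz":0,"wx":0,"wy":0,"wz":0,"claw":50},{"dx":0,"dy":0,"dz":0,"wx":0,"wy":0,"wz":0,"claw":50},{"dx":0,"dy":0,"dz":0.1,"wx":0,"wy":0,"wz":0,"claw":50},{"dx":0,"dy":0,"dz":0.2,"wx":0,"wy":0,"wz":0,"claw":50}])

```text
clock: 4.0
tool_pos: [0.3833, 0.2614, 0.0061]
eef_rot: [-0.046, 0.999, 0.0, 0.0]
contact_force: [0.1, 0.3, 0.1]
opening: 0.567
finger_force: 0.0
```

step_arm(motion=[{"dx":0,"dy":0,"dz":0.08,"wx":0,"wy":0,"wz":0,"claw":50},{"dx":0,"dy":0,"dz":0.16,"wx":0,"wy":0,"wz":0,"claw":50},{"dx":0,"dy":0,"dz":0.24,"wx":0,"wy":0,"wz":0,"claw":50},{"dx":0,"dy":0,"dz":0.24,"wx":0,"wy":0,"wz":0,"claw":50}])

```text
clock: 4.4
tool_pos: [0.3828, 0.261, -0.0135]
eef_rot: [-0.046, 0.999, -0.0, -0.001]
contact_force: [-0.1, 0.4, 0.0]
opening: 0.568
finger_force: 0.0
```

step_arm(motion=[{"dx":0,"dy":0,"dz":0,"wx":0,"wy":0,"wz":0,"claw":5},{"dx":0,"dy":0,"dz":0,"wx":0,"wy":0,"wz":0,"claw":5},{"dx":0,"dy":0,"dz":0,"wx":0,"wy":0,"wz":0,"claw":5},{"dx":0,"dy":0,"dz":0,"wx":0,"wy":0,"wz":0,"claw":5},{"dx":0,"dy":0,"dz":0,"wx":0,"wy":0,"wz":0,"claw":5},{"dx":0,"dy":0,"dz":0,"wx":0,"wy":0,"wz":0,"claw":5}])

```text
clock: 5.0
tool_pos: [0.3833, 0.261, -0.0124]
eef_rot: [-0.045, 0.999, -0.0, 0.0]
contact_force: [-1.1, -0.5, 2.0]
opening: 0.157
finger_force: 25.0
```

```bash
sed -i 's/t=np.array(s\["tool_pos"\])/t=np.array(s["tool_pos"])+[0,0,.038]/' h.py
python3 - <<'E'
from h import *
to([.4105,.2418,.03],104.4)
E
```

```text
t 5.0 pos [0.3833 0.261  0.0256] clo 95.21 F [-1.1 -0.5  2. ]
shift [-0.317 -0.27  -0.055]
turn [-0.0001  0.0001 -0.0511]
```

step_arm(motion=[{"dx":0,"dy":0,"dz":-0.03,"wx":0,"wy":0,"wz":0,"claw":5},{"dx":-0.05,"dy":-0.05,"dz":-0.03,"wx":0,"wy":0,"wz":-0.01,"claw":5},{"dx":-0.1,"dy":-0.1,"dz":-0.03,"wx":0,"wy":0,"wz":-0.02,"claw":5},{"dx":-0.16,"dy":-0.15,"dz":-0.03,"wx":0,"wy":0,"wz":-0.03,"claw":5},{"dx":-0.22,"dy":-0.2,"dz":-0.03,"wx":0,"wy":0,"wz":-0.04,"claw":5},{"dx":-0.28,"dy":-0.24,"dz":-0.03,"wx":0,"wy":0,"wz":-0.05,"claw":5},{"dx":-0.315,"dy":-0.27,"dz":-0.03,"wx":0,"wy":0,"wz":-0.051,"claw":5},{"dx":-0.315,"dy":-0.27,"dz":-0.03,"wx":0,"wy":0,"wz":-0.051,"claw":5}])

```text
clock: 5.8
tool_pos: [0.411, 0.2415, -0.0102]
eef_rot: [-0.125, 0.992, -0.0, 0.0]
contact_force: [0.7, 0.9, -3.0]
opening: 0.155
finger_force: 25.0
```

```bash
cat > look.py <<'E'
from h import *
im,W=cloud("top"); hsv=cv2.cvtColor(im,cv2.COLOR_RGB2HSV); H,S=hsv[...,0],hsv[...,1]; z=W[...,2]
v,u=np.mgrid[:384,:512]; b=(u>140)&(u<225)&(v>120)&(v<262)
bl=b&(H>100)&(H<125)&(S>120)&(z>.018)&(z<.032)
def rect(m):
    n,l,st,_=cv2.connectedComponentsWithStats(m.astype(np.uint8)); i=1+st[1:,4].argmax()
    return cv2.minAreaRect((W[l==i][:,:2]*1000).astype(np.float32)),W[l==i]
for n,m in(("block",b&(z>.031)&(z<.041)&(S>60)&(H>8)&(H<30)),):
    r,P=rect(m); print(n,np.round(r[0],1),np.round(r[1],1),round(r[2],1),"z",np.median(P[:,2]).round(4))
    bx=cv2.boxPoints(r); o=np.array([603.2,291.3]); a=np.radians(14.4); M=np.array([[np.cos(a),np.sin(a)],[-np.sin(a),np.cos(a)]])
    print("corners in jig frame",((bx-o)@M.T).round(1).tolist())
    Q=(P[:,:2]*1000-o)@M.T
    for x0 in range(-170,60,30):
        q=Q[(Q[:,0]>x0)&(Q[:,0]<x0+30)]
        if len(q)>20: print(x0,"y edges",q[:,1].min().round(1),q[:,1].max().round(1))
    print("front x",Q[:,0].max().round(1))
E
python3 look.py
python3 - <<'E'
from h import *
to([.5257,.2714,.027],104.4)
E
```

```text
block [493.4 262.7] [94.3 60. ] 14.2 z 0.0366
corners in jig frame [[-160.6, 29.7], [-160.7, -30.2], [-66.4, -30.5], [-66.3, 29.5]]
-170 y edges -30.3 13.3
-140 y edges -30.4 29.6
-110 y edges -30.4 29.5
-80 y edges -30.2 28.7
front x -66.4
t 5.85 pos [0.4105 0.2418 0.0278] clo 104.37 F [ 0.3 -1.1 -2.8]
shift [-1.487e+00  1.000e-03  1.000e-02]
turn [ 0.0001  0.     -0.0002]
```

Aligned to within half a millimetre. Next, slide in.

step_arm(motion=[{"dx":-0.08,"dy":0,"dz":0,"wx":0,"wy":0,"wz":0,"claw":5},{"dx":-0.18,"dy":0,"dz":0,"wx":0,"wy":0,"wz":0,"claw":5},{"dx":-0.28,"dy":0,"dz":0,"wx":0,"wy":0,"wz":0,"claw":5},{"dx":-0.38,"dy":0,"dz":0,"wx":0,"wy":0,"wz":0,"claw":5},{"dx":-0.48,"dy":0,"dz":0,"wx":0,"wy":0,"wz":0,"claw":5},{"dx":-0.58,"dy":0,"dz":0,"wx":0,"wy":0,"wz":0,"claw":5},{"dx":-0.68,"dy":0,"dz":0,"wx":0,"wy":0,"wz":0,"claw":5},{"dx":-0.68,"dy":0,"dz":0,"wx":0,"wy":0,"wz":0,"claw":5}])

```text
clock: 6.65
tool_pos: [0.4647, 0.256, -0.0101]
eef_rot: [-0.125, 0.992, 0.001, 0.001]
contact_force: [0.1, 0.4, -2.8]
opening: 0.156
finger_force: 25.0
```

```bash
python3 look.py
python3 - <<'E'
from h import *
to([.5257,.2714,.027],104.4)
E
```

```text
block [564.1 260.7] [104.4  45.9] 44.7 z 0.0368
corners in jig frame [[-102.1, -26.4], [-79.0, -66.1], [11.2, -13.4], [-12.0, 26.2]]
-110 y edges -29.4 -17.1
-80 y edges -29.8 -5.1
-50 y edges -29.6 21.1
-20 y edges -28.9 26.2
front x -11.2
t 6.7 pos [0.4636 0.2556 0.0278] clo 104.37 F [-1.2  0.5 -3.3]
shift [-0.801 -0.002  0.01 ]
turn [ 0.0001  0.0002 -0.0002]
```

step_arm(motion=[{"dx":-0.1,"dy":0,"dz":0,"wx":0,"wy":0,"wz":0,"claw":5},{"dx":-0.2,"dy":0,"dz":0,"wx":0,"wy":0,"wz":0,"claw":5},{"dx":-0.3,"dy":0,"dz":0,"wx":0,"wy":0,"wz":0,"claw":5},{"dx":-0.4,"dy":0,"dz":0,"wx":0,"wy":0,"wz":0,"claw":5},{"dx":-0.5,"dy":0,"dz":0,"wx":0,"wy":0,"wz":0,"claw":5},{"dx":-0.6,"dy":0,"dz":0,"wx":0,"wy":0,"wz":0,"claw":5},{"dx":-0.7,"dy":0,"dz":0,"wx":0,"wy":0,"wz":0,"claw":5},{"dx":-0.76,"dy":0,"dz":0,"wx":0,"wy":0,"wz":0,"claw":5}])

```text
clock: 7.5
tool_pos: [0.5229, 0.2709, -0.0102]
eef_rot: [-0.125, 0.992, 0.0, 0.0]
contact_force: [0.8, -0.4, -3.3]
opening: 0.163
finger_force: 25.0
```

step_arm(motion=[{"dx":-0.02,"dy":0,"dz":0,"wx":0,"wy":0,"wz":0,"claw":5},{"dx":-0.04,"dy":0,"dz":0,"wx":0,"wy":0,"wz":0,"claw":5},{"dx":-0.06,"dy":0,"dz":0,"wx":0,"wy":0,"wz":0,"claw":5}])

```text
clock: 7.8
tool_pos: [0.5261, 0.2719, -0.0102]
eef_rot: [-0.126, 0.992, -0.0, -0.0]
contact_force: [0.0, 0.1, -3.3]
opening: 0.159
finger_force: 25.0
```

```bash
python3 look.py
python3 - <<'E'
from h import *
to([.5257,.2714,.027],104.4)
E
```

```text
t 7.85 pos [0.5266 0.272  0.0278] clo 104.43 F [ 0.5 -0.1 -3. ]
shift [ 0.012 -0.005  0.01 ]
turn [ 0.     -0.      0.0001]Traceback (most recent call last):
  File "look.py", line 9, in <module>
    r,P=rect(m); print(n,np.round(r[0],1),np.round(r[1],1),round(r[2],1),"z",np.median(P[:,2]).round(4))
        ~~~~^^^
  File "look.py", line 6, in rect
    n,l,st,_=cv2.connectedComponentsWithStats(m.astype(np.uint8)); i=1+st[1:,4].argmax()
                                                                       ~~~~~~~~~~~~~~~^^
ValueError: attempt to get argmax of an empty sequence
```

step_arm(motion=[{"dx":-0.0125,"dy":0,"dz":0,"wx":0,"wy":0,"wz":0,"claw":5},{"dx":-0.025,"dy":0,"dz":0,"wx":0,"wy":0,"wz":0,"claw":5}])

```text
clock: 8.05
tool_pos: [0.5274, 0.2719, -0.0103]
eef_rot: [-0.126, 0.992, -0.001, -0.001]
contact_force: [-3.1, -1.1, -1.7]
opening: 0.159
finger_force: 25.0
```

step_arm(motion=[{"dx":-0.0125,"dy":0,"dz":0,"wx":0,"wy":0,"wz":0,"claw":5},{"dx":-0.0125,"dy":0,"dz":0,"wx":0,"wy":0,"wz":0,"claw":5}])

```text
clock: 8.25
tool_pos: [0.5274, 0.2718, -0.0105]
eef_rot: [-0.126, 0.992, -0.001, -0.002]
contact_force: [-4.8, -1.0, -1.4]
opening: 0.156
finger_force: 25.0
```

It is on the stop (about 5 N). I lower the fin, release, and rise.

step_arm(motion=[{"dx":0.01,"dy":0,"dz":0.02,"wx":0,"wy":0,"wz":0,"claw":5},{"dx":0.01,"dy":0,"dz":0.03,"wx":0,"wy":0,"wz":0,"claw":5},{"dx":0.01,"dy":0,"dz":0.03,"wx":0,"wy":0,"wz":0,"claw":50},{"dx":0.01,"dy":0,"dz":0.03,"wx":0,"wy":0,"wz":0,"claw":50},{"dx":0.01,"dy":0,"dz":0.03,"wx":0,"wy":0,"wz":0,"claw":50},{"dx":0.01,"dy":0,"dz":0.03,"wx":0,"wy":0,"wz":0,"claw":50},{"dx":0.01,"dy":0,"dz":0.03,"wx":0,"wy":0,"wz":0,"claw":50},{"dx":0.01,"dy":0,"dz":0.03,"wx":0,"wy":0,"wz":0,"claw":50}])

```text
clock: 9.05
tool_pos: [0.5288, 0.2725, -0.0126]
eef_rot: [-0.125, 0.992, 0.0, 0.0]
contact_force: [1.1, 0.3, 0.2]
opening: 0.564
finger_force: 0.0
```

step_arm(motion=[{"dx":0,"dy":0,"dz":-0.15,"wx":0,"wy":0,"wz":0,"claw":50},{"dx":0,"dy":0,"dz":-0.4,"wx":0,"wy":0,"wz":0,"claw":50},{"dx":0,"dy":0,"dz":-0.8,"wx":0,"wy":0,"wz":0,"claw":60},{"dx":0,"dy":0,"dz":-1,"wx":0,"wy":0,"wz":0,"claw":68}])

```text
clock: 9.45
tool_pos: [0.5296, 0.2733, 0.0704]
eef_rot: [-0.125, 0.992, 0.001, 0.001]
contact_force: [0.8, 1.0, 0.4]
opening: 0.726
finger_force: 0.0
```

step_arm(motion=[{"dx":0,"dy":0,"dz":-0.5,"wx":0,"wy":0,"wz":0,"claw":68},{"dx":0,"dy":0,"dz":-0.8,"wx":0,"wy":0,"wz":0,"claw":68},{"dx":0,"dy":0,"dz":-0.8,"wx":0,"wy":0,"wz":0,"claw":68}])

```text
clock: 9.75
tool_pos: [0.5308, 0.2742, 0.1358]
eef_rot: [-0.125, 0.992, 0.002, 0.004]
contact_force: [1.2, 0.1, 0.3]
opening: 0.771
finger_force: 0.0
```

Run:
```python
from h import *
for c in(12.3,192.3): to([.5483,-.0899,.17],c)
s=get_state();print(s["q"].round(2))
im,W=cloud("top");save("top2.png",cv2.resize(im[90:300,120:400],None,fx=2.8,fy=2.8))
im,W=cloud("side");hsv=cv2.cvtColor(im,cv2.COLOR_RGB2HSV)
```

```text
t 9.75 pos [0.5308 0.2742 0.1738] clo 104.4 F [1.2 0.1 0.3]
shift [ 0.92  -4.462  0.029]
turn [0.0026 0.0011 0.5117]
t 9.75 pos [0.5308 0.2742 0.1738] clo 104.4 F [1.2 0.1 0.3]
shift [ 0.92  -4.462  0.029]
turn [-0.0011  0.0025 -0.4883]
[-0.31  0.76 -0.43  1.72  0.43  0.76  0.87]
```

View pics/top2.png

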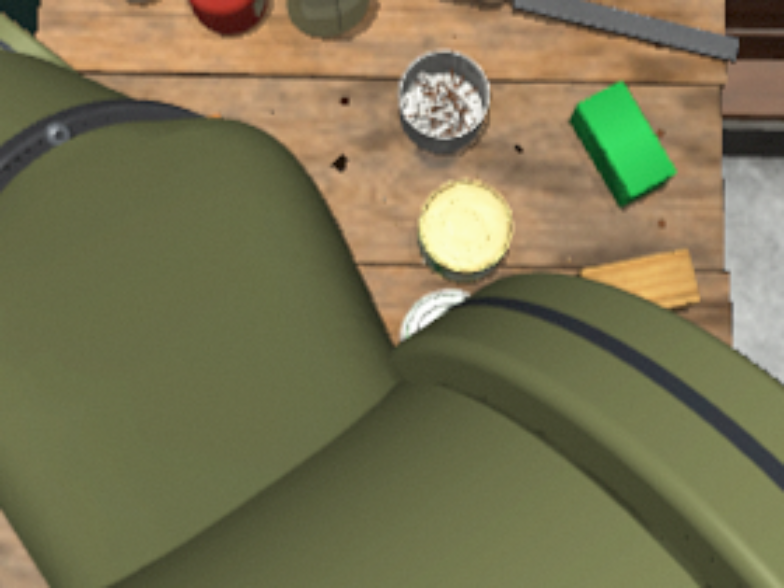

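The view is mostly blocked by the arm. The tins stand unmoved and the wooden block is partly visible at about (640,280). I carry on to a point above it.

step_arm(motion=[{"dx":0.06,"dy":-0.3,"dz":0,"wx":0,"wy":0,"wz":0,"claw":68},{"dx":0.13,"dy":-0.62,"dz":0,"wx":0,"wy":0,"wz":0,"claw":68},{"dx":0.2,"dy":-0.95,"dz":0,"wx":0,"wy":0,"wz":0,"claw":68}])

```text
clock: 10.15
tool_pos: [0.5309, 0.1937, 0.1301]
eef_rot: [-0.126, 0.992, -0.0, -0.001]
contact_force: [0.4, -0.4, -0.0]
opening: 0.771
finger_force: 0.0
```

step_arm(motion=[{"dx":0.06,"dy":-0.3,"dz":0,"wx":0,"wy":0,"wz":0,"claw":68},{"dx":0.13,"dy":-0.62,"dz":0,"wx":0,"wy":0,"wz":0,"claw":68},{"dx":0.2,"dy":-0.95,"dz":0,"wx":0,"wy":0,"wz":0,"claw":68}])

```text
clock: 10.45
tool_pos: [0.5343, 0.116, 0.1301]
eef_rot: [-0.126, 0.992, -0.0, -0.001]
contact_force: [0.4, 1.0, 0.1]
opening: 0.77
finger_force: 0.0
```

step_arm(motion=[{"dx":0.06,"dy":-0.3,"dz":0,"wx":0,"wy":0,"wz":0,"claw":68},{"dx":0.13,"dy":-0.62,"dz":0,"wx":0,"wy":0,"wz":0,"claw":68},{"dx":0.2,"dy":-0.95,"dz":0,"wx":0,"wy":0,"wz":0,"claw":68}])

```text
clock: 10.75
tool_pos: [0.5377, 0.0385, 0.1301]
eef_rot: [-0.126, 0.992, 0.0, -0.001]
contact_force: [-0.4, 0.0, 0.4]
opening: 0.774
finger_force: 0.0
```

step_arm(motion=[{"dx":0.06,"dy":-0.3,"dz":0,"wx":0,"wy":0,"wz":0.04,"claw":68},{"dx":0.13,"dy":-0.62,"dz":0,"wx":0,"wy":0,"wz":0.08,"claw":68},{"dx":0.2,"dy":-0.95,"dz":0,"wx":0,"wy":0,"wz":0.12,"claw":68},{"dx":0.2,"dy":-0.95,"dz":0,"wx":0,"wy":0,"wz":0.16,"claw":68},{"dx":0.2,"dy":-0.95,"dz":0,"wx":0,"wy":0,"wz":0.2,"claw":68},{"dx":0.2,"dy":-0.95,"dz":0,"wx":0,"wy":0,"wz":0.24,"claw":68},{"dx":0.2,"dy":-0.95,"dz":0,"wx":0,"wy":0,"wz":0.28,"claw":68},{"dx":0.2,"dy":-0.95,"dz":0,"wx":0,"wy":0,"wz":0.28,"claw":68}])

```text
clock: 11.55
tool_pos: [0.5412, -0.0379, 0.1303]
eef_rot: [0.309, 0.951, -0.001, -0.001]
contact_force: [0.2, -0.6, 0.1]
opening: 0.775
finger_force: 0.0
```

```bash
python3 - <<'E'
from h import *
to([.5483,-.0899,.12],12.3)
s=get_state();print(s["q"].round(2))
E
python3 look.py | tail -8
```

```text
t 11.55 pos [ 0.5412 -0.0379  0.1683] clo 54.01 F [ 0.2 -0.6  0.1]
shift [-0.454 -0.473  0.604]
turn [-0.0008 -0.0003  0.2317]
[ 0.12  0.69 -0.22  1.88  0.25  0.6   0.68]
block [603.9 292.2] [105.9  60.2] 14.9 z 0.0352
corners in jig frame [[-52.2, 30.4], [-51.7, -29.8], [54.1, -29.0], [53.6, 31.2]]
-50 y edges -29.6 30.2
-20 y edges -29.2 30.7
10 y edges -29.2 31.0
40 y edges -28.9 30.8
front x 53.8
```

step_arm(motion=[{"dx":-0.2,"dy":-0.2,"dz":0,"wx":0,"wy":0,"wz":0.04,"claw":68},{"dx":-0.454,"dy":-0.473,"dz":0,"wx":0,"wy":0,"wz":0.08,"claw":68},{"dx":-0.454,"dy":-0.473,"dz":0,"wx":0,"wy":0,"wz":0.12,"claw":68},{"dx":-0.454,"dy":-0.473,"dz":0,"wx":0,"wy":0,"wz":0.16,"claw":68},{"dx":-0.454,"dy":-0.473,"dz":0.2,"wx":0,"wy":0,"wz":0.2,"claw":68},{"dx":-0.454,"dy":-0.473,"dz":0.6,"wx":0,"wy":0,"wz":0.232,"claw":68},{"dx":-0.454,"dy":-0.473,"dz":0.6,"wx":0,"wy":0,"wz":0.232,"claw":68}])

```text
clock: 12.3
tool_pos: [0.5461, -0.0893, 0.0801]
eef_rot: [0.626, 0.779, -0.002, -0.003]
contact_force: [-0.3, 1.2, 0.3]
opening: 0.769
finger_force: 0.0
```

Run:
```python
from h import *
im,W=cloud("top"); imS,WS=cloud("side")
hsv=cv2.cvtColor(im,cv2.COLOR_RGB2HSV); H,S=hsv[...,0],hsv[...,1];v,u=np.mgrid[:384,:512]
m=(u>170)&(u<215)&(v>180)&(v<250)&((H<8)|(H>172))&(S>150)&(W[...,2]>.045)
if m.sum()>20:
    r=cv2.minAreaRect((W[m][:,:2]*1000).astype(np.float32)); print("fin",m.sum(),np.round(r[0],1),np.round(r[1],1),round(r[2],1))
g=WS; k=WS[(WS[...,2]>.04)&(WS[...,2]<.052)&(abs(WS[...,0]-.548)<.07)&(abs(WS[...,1]+.09)<.07)]
gr=cv2.cvtColor(imS,cv2.COLOR_RGB2HSV)
sel=(WS[...,2]>.038)&(WS[...,2]<.05)&(abs(WS[...,0]-.548)<.07)&(abs(WS[...,1]+.09)<.07)&(gr[...,0]<30)&(gr[...,1]>70)
r=cv2.minAreaRect((WS[sel][:,:2]*1000).astype(np.float32)); print("upper(side)",sel.sum(),np.round(r[0],1),np.round(r[1],1),round(r[2],1))
save("side2.png",cv2.resize(imS[150:330,170:420],None,fx=3,fy=3))
to([.5483,-.0899,.008],12.3)
```

```text
fin 122 [526.3 272.2] [41.6 13.8] 14.9
upper(side) 1006 [548.2 -91.4] [46.1 91.5] 12.4
t 12.4 pos [ 0.5487 -0.0897  0.121 ] clo 12.49 F [ 0.2 -0.  -0.4]
shift [-0.002 -0.002  1.412]
turn [-0.0007 -0.0003  0.0011]
```

View pics/side2.png

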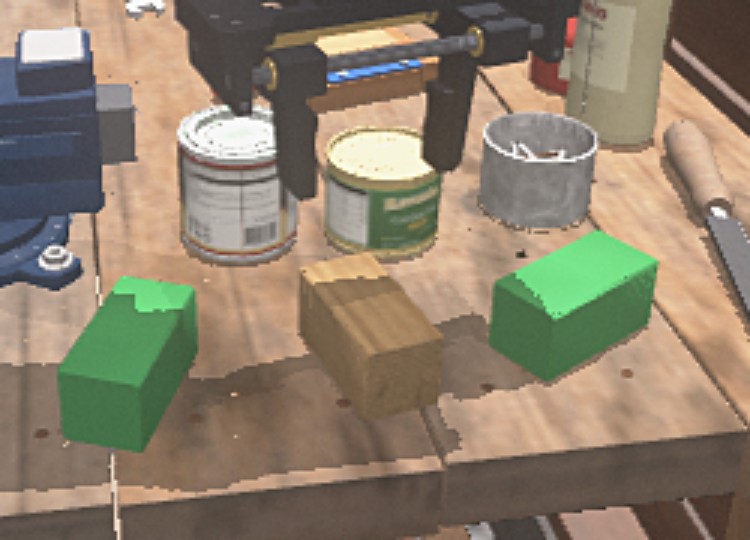

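The fin is at home. The side view shows the open fingers straddling the wooden block with its long sides between them, clear of the green ones. I descend and grip.

step_arm(motion=[{"dx":0,"dy":0,"dz":0.3,"wx":0,"wy":0,"wz":0,"claw":68},{"dx":0,"dy":0,"dz":0.6,"wx":0,"wy":0,"wz":0,"claw":68},{"dx":0,"dy":0,"dz":0.9,"wx":0,"wy":0,"wz":0,"claw":68},{"dx":0,"dy":0,"dz":0.9,"wx":0,"wy":0,"wz":0,"claw":68}])

```text
clock: 12.8
tool_pos: [0.5483, -0.0896, 0.0103]
eef_rot: [0.627, 0.779, -0.001, -0.002]
contact_force: [0.1, -0.5, -1.2]
opening: 0.776
finger_force: 0.0
```

step_arm(motion=[{"dx":0,"dy":0,"dz":0.15,"wx":0,"wy":0,"wz":0,"claw":68},{"dx":0,"dy":0,"dz":0.3,"wx":0,"wy":0,"wz":0,"claw":68},{"dx":0,"dy":0,"dz":0.45,"wx":0,"wy":0,"wz":0,"claw":68},{"dx":0,"dy":0,"dz":0.47,"wx":0,"wy":0,"wz":0,"claw":68}])

```text
clock: 13.2
tool_pos: [0.5487, -0.0897, -0.0274]
eef_rot: [0.627, 0.779, -0.0, -0.001]
contact_force: [0.3, -0.3, -0.0]
opening: 0.77
finger_force: 0.0
```

step_arm(motion=[{"dx":0,"dy":0,"dz":0,"wx":0,"wy":0,"wz":0,"claw":35},{"dx":0,"dy":0,"dz":0,"wx":0,"wy":0,"wz":0,"claw":35},{"dx":0,"dy":0,"dz":0,"wx":0,"wy":0,"wz":0,"claw":35},{"dx":0,"dy":0,"dz":0,"wx":0,"wy":0,"wz":0,"claw":35},{"dx":0,"dy":0,"dz":0,"wx":0,"wy":0,"wz":0,"claw":35}], force=20)

```text
clock: 13.7
tool_pos: [0.5498, -0.0899, -0.0258]
eef_rot: [0.628, 0.779, 0.0, 0.0]
contact_force: [-0.2, -0.2, 2.8]
opening: 0.511
finger_force: 20.0
```

step_arm(motion=[{"dx":0,"dy":0,"dz":-0.1,"wx":0,"wy":0,"wz":0,"claw":35},{"dx":0,"dy":0,"dz":-0.3,"wx":0,"wy":0,"wz":0,"claw":35},{"dx":0,"dy":0,"dz":-0.6,"wx":0,"wy":0,"wz":0,"claw":35},{"dx":0,"dy":0,"dz":-0.95,"wx":0,"wy":0,"wz":0,"claw":35}])

```text
clock: 14.1
tool_pos: [0.549, -0.0898, 0.0512]
eef_rot: [0.628, 0.779, -0.0, -0.0]
contact_force: [0.2, -0.2, -0.4]
opening: 0.515
finger_force: 20.0
```

step_arm(motion=[{"dx":0,"dy":0,"dz":-0.4,"wx":0,"wy":0,"wz":0,"claw":35},{"dx":0,"dy":0,"dz":-0.7,"wx":0,"wy":0,"wz":0,"claw":35},{"dx":0,"dy":0,"dz":-0.9,"wx":0,"wy":0,"wz":0,"claw":35},{"dx":0,"dy":0,"dz":-0.9,"wx":0,"wy":0,"wz":0,"claw":35}])

```text
clock: 14.5
tool_pos: [0.5513, -0.0902, 0.1251]
eef_rot: [0.628, 0.778, 0.002, 0.002]
contact_force: [0.4, 0.0, -0.5]
opening: 0.512
finger_force: 20.0
```

Run:
```python
from h import *
im,W=cloud("side"); H=cv2.cvtColor(im,cv2.COLOR_RGB2HSV)
k=W[(abs(W[...,0]-.548)<.06)&(abs(W[...,1]+.09)<.07)&(W[...,2]>.08)&(H[...,0]>8)&(H[...,0]<25)&(H[...,1]>80)]
print(len(k),np.percentile(k,[1,50,99],axis=0).round(3).tolist())
to([.6039,.2922,.16],104.6)
```

```text
2042 [[0.501, -0.139, 0.153], [0.55, -0.125, 0.193], [0.583, -0.052, 0.258]]
t 14.55 pos [ 0.5503 -0.09    0.1615] clo 12.25 F [ 0.  -0.6 -0.6]
shift [4.527 1.669 0.02 ]
turn [ 5.000e-04  1.000e-03 -5.131e-01]
```

step_arm(motion=[{"dx":0.15,"dy":0.06,"dz":0,"wx":0,"wy":0,"wz":0,"claw":35},{"dx":0.4,"dy":0.15,"dz":0,"wx":0,"wy":0,"wz":0,"claw":35},{"dx":0.65,"dy":0.24,"dz":0,"wx":0,"wy":0,"wz":0,"claw":35},{"dx":0.9,"dy":0.33,"dz":0,"wx":0,"wy":0,"wz":0,"claw":35}])

```text
clock: 14.95
tool_pos: [0.5591, -0.0118, 0.1205]
eef_rot: [0.627, 0.779, -0.001, -0.001]
contact_force: [-0.6, -0.0, -0.4]
opening: 0.511
finger_force: 20.0
```

step_arm(motion=[{"dx":0.25,"dy":0.09,"dz":0,"wx":0,"wy":0,"wz":0,"claw":35},{"dx":0.5,"dy":0.18,"dz":0,"wx":0,"wy":0,"wz":0,"claw":35},{"dx":0.7,"dy":0.26,"dz":0,"wx":0,"wy":0,"wz":0,"claw":35},{"dx":0.9,"dy":0.33,"dz":0,"wx":0,"wy":0,"wz":0,"claw":35}])

```text
clock: 15.35
tool_pos: [0.5694, 0.0644, 0.1204]
eef_rot: [0.627, 0.779, -0.001, -0.001]
contact_force: [0.8, -0.2, -1.2]
opening: 0.511
finger_force: 20.0
```

step_arm(motion=[{"dx":0.25,"dy":0.09,"dz":0,"wx":0,"wy":0,"wz":0,"claw":35},{"dx":0.5,"dy":0.18,"dz":0,"wx":0,"wy":0,"wz":0,"claw":35},{"dx":0.7,"dy":0.26,"dz":0,"wx":0,"wy":0,"wz":0,"claw":35},{"dx":0.9,"dy":0.33,"dz":0,"wx":0,"wy":0,"wz":0,"claw":35}])

```text
clock: 15.75
tool_pos: [0.5804, 0.1397, 0.1209]
eef_rot: [0.627, 0.779, -0.001, -0.001]
contact_force: [-0.7, -0.1, -0.4]
opening: 0.509
finger_force: 20.0
```

step_arm(motion=[{"dx":0.2,"dy":0.09,"dz":0,"wx":0,"wy":0,"wz":-0.03,"claw":35},{"dx":0.4,"dy":0.18,"dz":0,"wx":0,"wy":0,"wz":-0.06,"claw":35},{"dx":0.6,"dy":0.26,"dz":0,"wx":0,"wy":0,"wz":-0.1,"claw":35},{"dx":0.8,"dy":0.33,"dz":0,"wx":0,"wy":0,"wz":-0.14,"claw":35},{"dx":0.9,"dy":0.33,"dz":0,"wx":0,"wy":0,"wz":-0.18,"claw":35},{"dx":0.9,"dy":0.33,"dz":0,"wx":0,"wy":0,"wz":-0.22,"claw":35},{"dx":0.9,"dy":0.33,"dz":0,"wx":0,"wy":0,"wz":-0.26,"claw":35},{"dx":0.9,"dy":0.33,"dz":0,"wx":0,"wy":0,"wz":-0.26,"claw":35}])

```text
clock: 16.55
tool_pos: [0.5912, 0.2141, 0.1213]
eef_rot: [0.267, 0.964, -0.0, -0.001]
contact_force: [0.3, -0.0, -0.8]
opening: 0.513
finger_force: 20.0
```

Run:
```python
from h import *
to([.6039,.2922,.11],104.6)
```

```text
t 16.55 pos [0.5912 0.2141 0.1593] clo 59.06 F [ 0.3 -0.  -0.8]
shift [0.365 0.92  0.616]
turn [-1.00e-04 -4.00e-04 -2.53e-01]
```

step_arm(motion=[{"dx":0.09,"dy":0.23,"dz":0,"wx":0,"wy":0,"wz":-0.04,"claw":35},{"dx":0.18,"dy":0.46,"dz":0,"wx":0,"wy":0,"wz":-0.08,"claw":35},{"dx":0.27,"dy":0.69,"dz":0,"wx":0,"wy":0,"wz":-0.12,"claw":35},{"dx":0.365,"dy":0.92,"dz":0,"wx":0,"wy":0,"wz":-0.16,"claw":35},{"dx":0.365,"dy":0.92,"dz":0,"wx":0,"wy":0,"wz":-0.2,"claw":35},{"dx":0.365,"dy":0.92,"dz":0.1,"wx":0,"wy":0,"wz":-0.24,"claw":35},{"dx":0.365,"dy":0.92,"dz":0.35,"wx":0,"wy":0,"wz":-0.253,"claw":35},{"dx":0.365,"dy":0.92,"dz":0.5,"wx":0,"wy":0,"wz":-0.253,"claw":35}])

```text
clock: 17.35
tool_pos: [0.6036, 0.2915, 0.0802]
eef_rot: [-0.126, 0.992, -0.001, -0.001]
contact_force: [-0.4, -0.2, -0.7]
opening: 0.513
finger_force: 20.0
```

step_arm(motion=[{"dx":0,"dy":0,"dz":0.1,"wx":0,"wy":0,"wz":0,"claw":35},{"dx":0,"dy":0,"dz":0.1,"wx":0,"wy":0,"wz":0,"claw":35},{"dx":0,"dy":0,"dz":0.1,"wx":0,"wy":0,"wz":0,"claw":35}])

```text
clock: 17.65
tool_pos: [0.6045, 0.2924, 0.0741]
eef_rot: [-0.127, 0.992, 0.0, 0.0]
contact_force: [-1.1, 0.5, 0.0]
opening: 0.51
finger_force: 20.0
```

```bash
cat > look2.py <<'E'
from h import *
im,W=cloud("side"); save("side_%d.png"%int(get_state()["clock"]*10),cv2.resize(im[110:230,150:330],None,fx=4,fy=4))
H=cv2.cvtColor(im,cv2.COLOR_RGB2HSV); z=W[...,2]
wood=(H[...,0]>8)&(H[...,0]<28)&(H[...,1]>60)&(abs(W[...,0]-.604)<.09)&(abs(W[...,1]-.28)<.08)
for n,m in(("held",wood&(z>.043)&(z<.16)),("lower",wood&(z>.031)&(z<.039))):
    k=W[m]; print(n,len(k),"z",np.percentile(k[:,2],[1,5,50,95,99]).round(4))
    if n=="held":
        # underside edge per x column on front face, and corners
        a=np.radians(14.5); X=(k[:,0]-.6039)*np.cos(a)+(k[:,1]-.2922)*np.sin(a); Y=-(k[:,0]-.6039)*np.sin(a)+(k[:,1]-.2922)*np.cos(a)
        print("along",np.percentile(X,[.5,99.5]).round(4),"lat",np.percentile(Y,[.5,50,99.5]).round(4))
        f=Y<np.percentile(Y,70)
        for x0 in np.arange(-.045,.045,.015):
            s=(X>x0)&(X<x0+.015)&f
            if s.sum()>10: print(x0.round(3),"zmin",np.percentile(k[s,2],2).round(4),"zmax",k[s,2].max().round(4),"lat",np.median(Y[s]).round(4))
to([.6039,.2922,.0585],104.6)
E
python3 look2.py; ls pics
```

```text
held 757 z [0.1013 0.1034 0.1274 0.1455 0.146 ]
along [-0.0463  0.0445] lat [-0.0311 -0.0204  0.0218]
-0.045 zmin 0.1021 zmax 0.1465 lat -0.0213
-0.03 zmin 0.1021 zmax 0.1459 lat -0.0214
-0.015 zmin 0.1021 zmax 0.1562 lat -0.0215
0.0 zmin 0.1009 zmax 0.1573 lat -0.0211
0.015 zmin 0.1016 zmax 0.1457 lat -0.0213
0.03 zmin 0.1016 zmax 0.1456 lat -0.0211
lower 464 z [0.0314 0.0327 0.0362 0.0376 0.038 ]
t 17.7 pos [0.6048 0.2925 0.1125] clo 104.55 F [-0.4 -0.9 -1.5]
shift [ 0.012 -0.002  0.675]
turn [ 0.0001  0.0004 -0.0003]
crop.png
side0.png
side1.png
side2.png
side_177.png
top0.png
top1.png
top2.png
```

The held block is level and centred, underside at 0.101 m. I lower it by 53 mm slowly.

step_arm(motion=[{"dx":0.01,"dy":0,"dz":0.1,"wx":0,"wy":0,"wz":0,"claw":35},{"dx":0.01,"dy":0,"dz":0.22,"wx":0,"wy":0,"wz":0,"claw":35},{"dx":0.01,"dy":0,"dz":0.34,"wx":0,"wy":0,"wz":0,"claw":35},{"dx":0.01,"dy":0,"dz":0.46,"wx":0,"wy":0,"wz":0,"claw":35},{"dx":0.01,"dy":0,"dz":0.56,"wx":0,"wy":0,"wz":0,"claw":35},{"dx":0.01,"dy":0,"dz":0.63,"wx":0,"wy":0,"wz":0,"claw":35},{"dx":0.01,"dy":0,"dz":0.66,"wx":0,"wy":0,"wz":0,"claw":35},{"dx":0.01,"dy":0,"dz":0.66,"wx":0,"wy":0,"wz":0,"claw":35}])

```text
clock: 18.5
tool_pos: [0.6034, 0.2919, 0.0207]
eef_rot: [-0.127, 0.992, -0.0, -0.0]
contact_force: [-0.1, -0.5, 0.4]
opening: 0.512
finger_force: 20.0
```

step_arm(motion=[{"dx":0,"dy":0,"dz":0,"wx":0,"wy":0,"wz":0,"claw":35},{"dx":0,"dy":0,"dz":0,"wx":0,"wy":0,"wz":0,"claw":35},{"dx":0,"dy":0,"dz":0,"wx":0,"wy":0,"wz":0,"claw":35},{"dx":0,"dy":0,"dz":0,"wx":0,"wy":0,"wz":0,"claw":35}])

```text
clock: 18.9
tool_pos: [0.6037, 0.292, 0.0213]
eef_rot: [-0.127, 0.992, 0.0, 0.0]
contact_force: [0.1, 0.3, -0.9]
opening: 0.508
finger_force: 20.0
```

```bash
python3 look2.py; ls pics|grep side_
```

```text
held 802 z [0.0482 0.051  0.0782 0.1432 0.153 ]
along [-0.047   0.0439] lat [-0.0839 -0.0203  0.0385]
-0.045 zmin 0.0493 zmax 0.1531 lat -0.0215
-0.03 zmin 0.0494 zmax 0.1572 lat -0.0217
-0.015 zmin 0.0481 zmax 0.1252 lat -0.0218
0.0 zmin 0.048 zmax 0.1248 lat -0.022
0.015 zmin 0.0491 zmax 0.1252 lat -0.0216
0.03 zmin 0.0497 zmax 0.1585 lat -0.0209
lower 348 z [0.0313 0.0319 0.036  0.0374 0.0379]
t 18.95 pos [0.6037 0.292  0.0592] clo 104.6 F [-0.8  0.1 -1.1]
shift [-0.004  0.002  0.009]
turn [ 0.0001  0.0001 -0.    ]
side_177.png
side_189.png
```

The gap is about 12 mm, centred to within 2 mm and level. One last look, then I hand it in.

View pics/side_189.png

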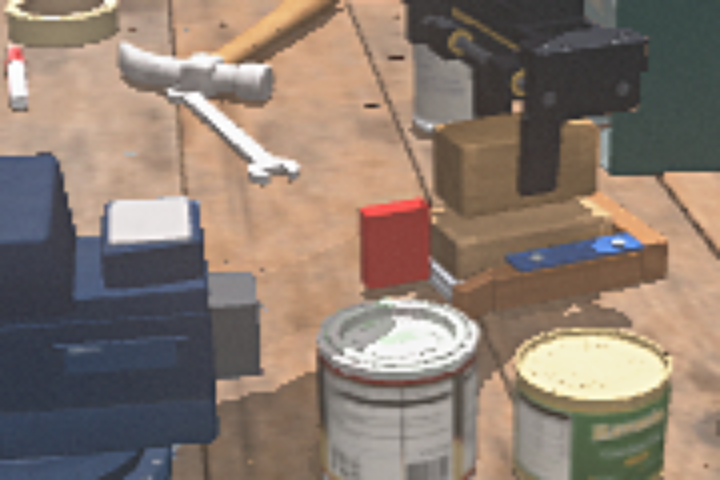

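The held block (435–600, 115–215) hovers above the wide block, the tray is home, and the tins are in place.

```bash
python3 -c "
from h import *
print(workorder.finish_job())"
```

```text
the job is handed in; nothing more can be done
None
```

The job is handed in, with no verdict returned: the tray is home against the back stop and let go, the smaller block is held about 12 mm above the wide block (level, centred within about 2 mm), and the tins look unmoved.

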